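# Raise the red-capped tube with the guarded lever

## Robot

A 6-joint arm with a two-finger parallel gripper is mounted at the origin on a cart in front of the work surface, level with it; the furniture and walls round the work are solid. World frame = base frame: x ahead of the robot, y to its left, z up, the work surface at z = 0. Lengths are in m, angles in rad, forces in N, time in s.
With the tool pointing down it reaches from about 0.35 to 0.775 m from the base axis. Payload 5.5 kg.
Tool frame: the origin (TCP) lies between the finger pads; the fingertips stand 11 mm ahead of it and the grasp point (between the pads) lies 8 mm behind it (tips_ahead is the distance from the TCP to the fingertips, in m); z points along the fingers, y is the line along which they close (so a half turn about z gives the same grasp; the last joint's range is limited). The gripper opens to 85 mm and grips with 20 to 120 N. Pads are 22 mm wide; open, the fingers measure 114 mm over their backs; the gripper's body (76 mm by 85 mm) begins 54 mm behind the grasp point. The pads swing forward as they close: fully open they stand 13 mm farther back than shut.
Start: joints at [-1.255, 0.313, 0.046, 1.304, 0, 1.431], TCP at [0.253, -0.516, 0.242] pointing down, gripper open.
Joint ranges: [-2.76, 2.76], [-0.86, 1.69], [-1.03, 1.26], [-2.2, 2.34], [-1.47, 1.5], [-3.14, 3.14]. Speed limits (rad/s): [2.57, 2.57, 3.14, 3.14, 3.14, 3.14].

## Interface

Orientations are given as a unit quaternion [w, x, y, z].
In Python, from workcell import * gives the robot as it stands. The module is installed in compiled form; this text tells all that it offers.
- The arm moves only by the tool jog_arm, never from a script. Its argument "moves" is a list of rows, each an object with "fingers": the closure, from 0 (fully open) to 1 (shut); "slide": the shift along the tool's x, y, z in mm, a list of three; "angular": the turn, a rotation vector about the tool's x, y, z in degrees, a list of three. A call has 1 to 10 rows; each row is the pose to reach, as a shift and turn from the pose commanded when the call began, along the tool's axes at that moment; what a row does not reach only later rows make up. A row lasts 1/12 s, in which the tool goes at most 41.7 mm and 7.16 degrees, less where a joint would pass 70% of its speed; a pose out of reach is approached as far as the arm can. A call with a gripper value outside its range is refused whole. The fingers move at their own pace and stop on an object; "squeeze" is the grip in N (left out, the last holds). Time passes only in rows, so rows that repeat a pose let the fingers close. It gives the time, the measured TCP pose, the force, the opening and the grip force at its end, in the units of the state.
- get_state(): the state, without advancing time (a new reading comes with each control period).
- read_camera(name): name is "scene" or "top" or "wrist"; returns a dict with "color" (480x640x3 uint8, red, green, blue), "fovy" (degrees; the focal length in pixels is half the picture's height over the tangent of half this angle, whatever the lens; pixels are square), "cx", "cy" (the principal point, pixels), "D" ([k1, k2, p1, p2, k3] as OpenCV has them; the pictures are not rectified), "world_from_camera" (4x4, takes a point from camera to world coordinates); the wrist camera has in their place "tool_from_camera" (4x4, takes a point from camera to tool coordinates, whose origin is the TCP and whose axes are the flange's). Camera axes: x right, y down, z forward; pixel columns grow to the right and rows downward; lengths in m; the calibration is good to about 2 mm. A picture is of the moment at which its call begins: read the wrist's pose just before it. There is no depth.
- hand_in(): hands the job in; it is judged then, once.
Trained networks look in a picture, given as the dict that the camera call returned (one of the last four; its "shot" number tells which), for a name from the list of things; names that differ only in an ending like _2 or _b are one class to them, and where a whole thing is asked for, a point or a joint stands for the part that bears it (a point fixed in the world has none). Each returns a list of dicts, best first, with "p" (0 to 1); they miss things now and then, are a little off and sometimes report something else, mostly with a low value. They report only what shows in the picture. A call takes as long as a camera call.
- look_for(target, picture): "point" ([column, row] in pixels, amid what is visible of it).
- tip_of(target, picture): "point" ([column, row] in pixels: a listed point, or the origin of a listed thing).
The state is a dict: "clock": time; "joint_pos": joint angles; "qvel": joint speeds; "tau": joint torques, N m; "tcp_pos": TCP position; "orientation": TCP orientation; "wrist_force": force on the tool from outside, world axes, zero at the start; "ft_torque": the same for the moment, N m; "finger_gap": finger opening in m; "grip_force": force on a finger pad.
Only numpy, scipy, OpenCV 4.12 (cv2) and the standard library are available. Lean on these libraries where they do the work, as an engineer would, in place of code of your own. Each camera call takes 0.05 s, during which the arm holds its last target. There are 200 camera calls.

## Task

The tube lifter on the bench holds two capped sample tubes, each with its own black lever under a window in the yellow guard. With the fingertips, reach down through the window in front of the red-capped tube, press that lever all the way down so the tube is raised, and finish while still holding it down firmly but without forcing it. Do not touch the guard or the tubes, do not work the other lever, and leave the things beside the lifter where they stand.

Things in the scene. Friction and masses are not known exactly. Their poses are not given: they have to be found in the camera images.
- lifter: Two-station tube lifter fixed to the bench, 200 (x) by 236 (y) by 78 mm high; origin at the centre of its underside, x from its front (levers, robot side) to its rear (tubes), y to its left. Windows and paddles at local x -45 mm, tube wells at x +65 mm; left station at y +55 mm, right at y -55 mm. A lever raises the tube behind it (same local y) by about 16 mm.
- guard: The lifter's yellow guard with two steel-rimmed windows, apron, cheeks and the blue well block; same origin and axes as the lifter. Guard top 76 mm above the bench, window rims 78 mm, well block (local x 5 to 95 mm) 60 mm. The bar between the windows is 40 mm wide, those in front and behind 16 mm. Must not be touched.
- window_left (a point): Centre of the left window in the guard, at the top of its rim, 78 mm above the bench: an opening 70 mm (local x) by 70 mm (local y), facing straight up. The lever lies below it.
- window_right (a point): Centre of the right window in the guard, at the top of its rim, 78 mm above the bench: an opening 70 mm (local x) by 70 mm (local y), facing straight up. The lever lies below it.
- lever_left_pad (a point): Top centre of the left lever's black ridged paddle (local + y), 36 (x) by 42 mm (y), 55 mm above the bench, 23 mm below the rim of the left window. Hinge along local y, 45 mm behind (+x) and 11 mm below this point. Pressed straight down it drops about 14 mm to the stop, its front end lowest (tilt 0.32 rad); needs about 2 N to start, 6 N at the stop; springs back if released.
- lever_right_pad (a point): Top centre of the right lever's black ridged paddle (local - y), 36 (x) by 42 mm (y), 55 mm above the bench, 23 mm below the rim of the right window. Hinge along local y, 45 mm behind (+x) and 11 mm below this point. Pressed straight down it drops about 14 mm to the stop, its front end lowest (tilt 0.32 rad); needs about 2 N to start, 6 N at the stop; springs back if released.
- lever_left (a joint): Value of the hinge of the left lever, rad: 0 at rest (up), 0.32 fully down against its stop. 
- lever_right (a joint): Value of the hinge of the right lever, rad: 0 at rest (up), 0.32 fully down against its stop. 
- red_center (a point): Centre (half-way up) of the red-capped sample tube, 18 mm across the cap, 86 mm tall, standing loose in the left or right well of the lifter; its cap top is 106 mm above the bench at rest and 122 mm when raised. z axis up the tube.
- purple_center (a point): Centre (half-way up) of the purple-capped sample tube, 18 mm across the cap, 79 mm tall, standing in the other well. z axis up the tube.
- dropper_center (a point): Centre of a small white dropper bottle with a blue cap, 25 mm across and 58 mm tall, standing on the bench to the left of the lifter. Bystander.
- timer_center (a point): Centre of a white bench timer, 64 by 64 by 19 mm, lying on the bench to the right of the lifter. Bystander.

How it is judged:
At the end, for the whole second after the job is handed in: The fingers hold the lever in front of the red-capped tube down (over 0.27 of 0.32 rad, 1 to 40 N); that tube stands upright in its well (within 0.15 rad), raised at least 11 mm; the other lever is up (under 0.05 rad) and the purple-capped tube within 8 mm of its start (((y of red_center in the frame of lifter above 0 m and value of joint lever_left above 0.27 rad and value of joint lever_right below 0.05 rad and contact force between the fingers and lever_left between 1 and 40 N) or (y of red_center in the frame of lifter below 0 m and value of joint lever_right above 0.27 rad and value of joint lever_left below 0.05 rad and contact force between the fingers and lever_right between 1 and 40 N)) and height (world z) of red_center between 0.074 and 0.085 m and angle between red_center's own z axis and vertical below 0.15 rad and distance of purple_center from where it was at the start of the episode below 0.008 m); the arm keeps its last pose, push and grip.
It fails at once if the guard or the lifter's housing is touched (contact force between any of the fingers, the arm and guard above 0.5 N).
It fails at once if a tube is touched by the robot (contact force between any of the fingers, the arm and red_tube above 0.2 N or contact force between any of the fingers, the arm and purple_tube above 0.2 N).
It fails at once if the lever of the purple-capped tube is pressed ((y of red_center in the frame of lifter above 0 m and value of joint lever_right above 0.06 rad) or (y of red_center in the frame of lifter below 0 m and value of joint lever_left above 0.06 rad)).
It fails at once if the lever is forced (more than 40 N) (contact force between the fingers and lever_left above 40 N or contact force between the fingers and lever_right above 40 N).
It fails at once if the dropper bottle or the timer is moved by more than 15 mm (distance of any of dropper_center, timer_center from where it was at the start of the episode above 0.015 m).
It also fails if it takes over 32 s, if anything falls off the work surface, if the arm or the gripper's body presses on something with over 40 N, if the wrist force passes 120 N, or if a joint passes its speed limit or range.

## Working session

There is one attempt and no reset: what is moved stays moved. The work goes in short steps, Python scripts to look and compute and a tool call to move; the robot and the scene stay as the last step left them, time stands still between calls to the robot, and variables do not carry over. Pictures are saved under pics/ and viewed, at most 10 in all, crops included, and the job is handed in when it is done.

Besides the shell and the picture viewer there is one more tool, called after "Emit:" as a command line: name --argument value ..., lists and objects as JSON in quotes. jog_arm: Moves the arm, as the interface text tells. Its arguments: {"type":"object","properties":{"moves":{"type":"array","items":{"type":"object","properties":{"fingers":{"type":"number"},"slide":{"type":"array","items":{"type":"number"}},"angular":{"type":"array","items":{"type":"number"}}}}},"squeeze":{"type":"number"}},"required":["moves"]}

```bash
mkdir -p pics; cat > h.py <<'E'
from workcell import *
import numpy as np, cv2
def K(p):
    f=240/np.tan(np.radians(p["fovy"])/2); return np.array([[f,0,p["cx"]],[0,f,p["cy"]],[0,0,1.]])
def atz(p,px,z,T=None):
    T=np.array(p["world_from_camera"]) if T is None else T
    n=cv2.undistortPoints(np.array([[px]],float),K(p),np.array(p["D"],float))[0,0]
    d=T[:3,:3]@[n[0],n[1],1]; o=T[:3,3]; return o+d*(z-o[2])/d[2]
Z=dict(window_left=.078,window_right=.078,lever_left_pad=.055,lever_right_pad=.055,red_center=.063,purple_center=.0595,dropper_center=.029,timer_center=.0095,lifter=0)
E
python3 - <<'E'
from h import *
s=get_state(); print(s)
for c in("top","scene"):
    p=read_camera(c); cv2.imwrite(f"pics/{c}0.png",p["color"][...,::-1])
    print(c,np.array(p["world_from_camera"])[:3,3].round(3))
    for n in Z:
        for r in tip_of(n,p)[:2]: print(n,round(r["p"],2),np.round(r["point"],1),atz(p,r["point"],Z[n]).round(4))
E
```

```text
{'clock': 0.0, 'joint_pos': array([-1.25460749e+00,  3.14005949e-01,  4.49441316e-02,  1.30358320e+00,
       -1.58813847e-05,  1.43119570e+00]), 'qvel': array([-9.77027812e-04, -5.53984878e-04, -1.54933005e-03, -6.05831968e-04,
       -9.41831099e-05, -1.65205955e-03]), 'tau': array([-6.09965282e-04, -4.80629575e+01,  2.98531294e+01,  1.92913658e-02,
       -2.23203356e-04, -2.41269341e-06]), 'tcp_pos': array([ 0.25292796, -0.51582572,  0.24139144]), 'orientation': array([-9.20042192e-04,  9.74143773e-01,  2.25927101e-01, -8.94178038e-05]), 'wrist_force': array([ 0.23695014,  0.3952487 , -0.63238902]), 'ft_torque': array([-0.03087961, -0.00205038, -0.00570703]), 'grip_force': 0.0, 'finger_gap': 0.08568886319027241}
top [0.432 0.062 0.925]
window_left 0.82 [359.2 235.6] [ 0.5132 -0.0094  0.078 ]
window_left 0.34 [388.1 227.4] [ 0.5276 -0.0646  0.078 ]
window_right 0.82 [420.6 253.1] [ 0.4776 -0.124   0.078 ]
window_right 0.72 [430.8 201.9] [ 0.5748 -0.1479  0.078 ]
lever_left_pad 0.89 [358.7 235.8] [ 0.515  -0.0104  0.055 ]
lever_right_pad 0.83 [415.2 253.9] [ 0.4775 -0.1185  0.055 ]
[... 418 characters left out ...]
  0.475]
window_left 0.82 [333.9 246.3] [ 0.5127 -0.0101  0.078 ]
window_right 0.73 [369.5 280. ] [ 0.4732 -0.1148  0.078 ]
window_right 0.44 [438.3 363.4] [ 0.389  -0.2796  0.078 ]
lever_left_pad 0.67 [331.3 253.6] [0.5209 0.0022 0.055 ]
lever_right_pad 0.69 [366.  289.8] [ 0.4762 -0.1075  0.055 ]
red_center 0.57 [429.7 266.7] [ 0.5897 -0.1513  0.063 ]
purple_center 0.62 [367.3 278.9] [ 0.4958 -0.0948  0.0595]
purple_center 0.56 [387.8 242.8] [ 0.6129 -0.052   0.0595]
dropper_center 0.65 [389.3 242.1] [ 0.663  -0.0234  0.029 ]
dropper_center 0.61 [302.9 240.4] [0.5534 0.1026 0.029 ]
timer_center 0.79 [437.7 363.5] [ 0.4573 -0.2498  0.0095]
lifter 0.58 [370.2 296.2] [ 0.53   -0.0794  0.    ]
```

View pics/top0.png

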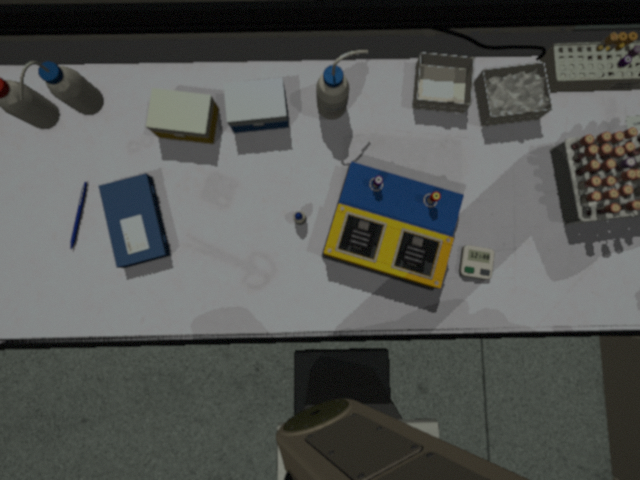

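View pics/scene0.png

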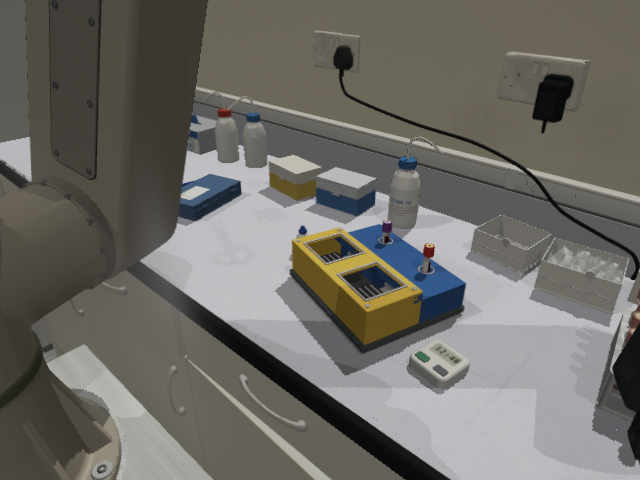

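The red-capped tube (top picture, about (434,198)) stands behind the right window at about (418,254). The purple one is at (377,183). So the right lever is the one to press. Next I move above its window, turn and close the fingers.

Emit:
jog_arm --moves '[{"slide": [38,-26,0],"angular": [0,0,-5],"fingers": 1},{"slide": [76,-52,0],"angular": [0,0,-10],"fingers": 1},{"slide": [113,-78,0],"angular": [0,0,-15],"fingers": 1},{"slide": [150,-104,0],"angular": [0,0,-20],"fingers": 1},{"slide": [188,-130,0],"angular": [0,0,-25],"fingers": 1},{"slide": [226,-155,0],"angular": [0,0,-30],"fingers": 1},{"slide": [263,-181,0],"angular": [0,0,-35],"fingers": 1},{"slide": [301,-207,0],"angular": [0,0,-40],"fingers": 1},{"slide": [338,-233,0],"angular": [0,0,-45],"fingers": 1},{"slide": [370,-255,0],"angular": [0,0,-46.5],"fingers": 1}]'

```text
clock: 1.83
tcp_pos: [0.4577, -0.1511, 0.2426]
orientation: [0.0, 0.805, 0.594, 0.0]
wrist_force: [0.5, 0.3, -0.8]
finger_gap: -0.0006
grip_force: 0.0
```

Emit:
jog_arm --moves '[{"slide": [0,0,0],"fingers": 1},{"slide": [0,0,0],"fingers": 1},{"slide": [0,0,0],"fingers": 1},{"slide": [0,0,0],"fingers": 1}]'

```text
schema error: expected keys fingers, slide, angular
```

```bash
cat >> h.py <<'E'
from scipy.spatial.transform import Rotation as R
def tool(s):
    T=np.eye(4); q=s["orientation"]; T[:3,:3]=R.from_quat(np.roll(q,-1)).as_matrix(); T[:3,3]=s["tcp_pos"]; return T
def wrist(name):
    s=get_state(); T=tool(s); p=read_camera("wrist"); cv2.imwrite(f"pics/{name}.png",p["color"][...,::-1])
    W=T@np.array(p["tool_from_camera"]); return s,T,p,W
E
python3 - <<'E'
from h import *
s,T,p,W=wrist("w1"); print(s["clock"],s["tcp_pos"],s["finger_gap"],T.round(3),np.array(p["tool_from_camera"]).round(3))
for n in Z:
    for r in tip_of(n,p)[:2]: print(n,round(r["p"],2),np.round(r["point"],1),atz(p,r["point"],Z[n],W).round(4))
E
```

```text
1.8333 [ 0.45773919 -0.15113663  0.24264332] -0.0006009023395253576 [[ 0.295  0.955  0.001  0.458]
 [ 0.955 -0.295 -0.001 -0.151]
 [-0.     0.001 -1.     0.243]
 [ 0.     0.     0.     1.   ]] [[ 0.001 -0.946 -0.325  0.084]
 [ 1.     0.001 -0.    -0.001]
 [ 0.    -0.325  0.946 -0.131]
 [ 0.     0.     0.     1.   ]]
window_left 0.7 [330.5  22.8] [ 0.5094 -0.009   0.078 ]
window_right 0.89 [328.4 176.4] [ 0.4757 -0.1164  0.078 ]
window_right 0.69 [374.5 107. ] [ 0.5258 -0.075   0.078 ]
lever_left_pad 0.84 [333.6  30.7] [ 0.5124 -0.0103  0.055 ]
lever_left_pad 0.54 [332.7  20.6] [ 0.5137 -0.0033  0.055 ]
red_center 0.69 [456.1 171.9] [ 0.5832 -0.1476  0.063 ]
purple_center 0.8 [472.3  38.4] [ 0.6155 -0.0482  0.0595]
purple_center 0.49 [331.6  32.3] [ 0.5101 -0.0118  0.0595]
dropper_center 0.44 [344.2 283.3] [ 0.4583 -0.2385  0.029 ]
lifter 0.75 [370.3 107. ] [ 0.5335 -0.0749  0.    ]
```

View pics/w1.png

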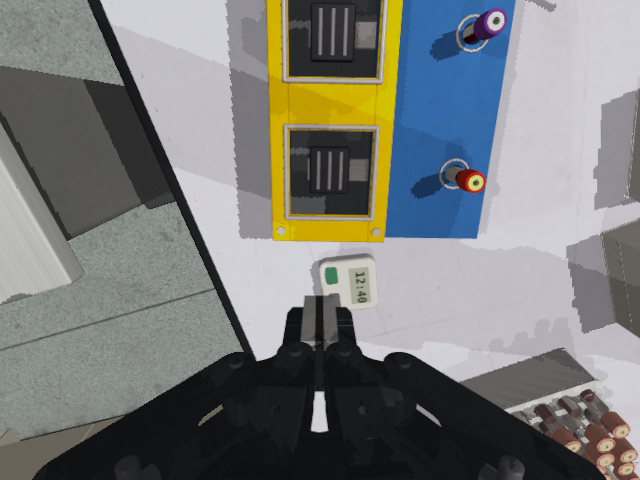

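The wrist picture shows the right window, with inner rim from about (288,130) to (372,216), squared up with the tool. The red cap is at (475,181) and the fingertips at (320,300). Before descending I check how high the wide linkages sit above the tips.

```bash
python3 - <<'E'
from h import *
s=get_state(); p=read_camera("wrist"); C=np.array(p["tool_from_camera"]); W=tool(s)@C
def x0(px,x=0):
    n=cv2.undistortPoints(np.array([[px]],float),K(p),np.array(p["D"],float))[0,0]
    d=C[:3,:3]@[n[0],n[1],1]; o=C[:3,3]; return ((o+d*(x-o[0])/d[0])*1e3).round(0)
for px in [(305,297),(337,297),(290,312),(352,312),(292,350),(275,355),(235,360),(405,360),(221,370)]: print(px,x0(px,0),x0(px,11))
c=[atz(p,q,.078,W) for q in [(288,130),(377,130),(371,216),(288,216)]]; print(np.round(c,4),np.mean(c,0))
t=np.array([.476,-.117,0]); print((tool(s)[:3,:3].T@(t-s["tcp_pos"]))*1e3)
E
```

```text
(305, 297) [ 0. -8. 26.] [ 11000.    907. -20665.]
(337, 297) [-0.  8. 26.] [ 11000.  -1169. -20670.]
(290, 312) [  0. -14.  11.] [ 11000.   1733. -18772.]
(352, 312) [ 0. 14. 12.] [ 11000.  -1977. -18780.]
(292, 350) [  0. -11. -17.] [ 11000.   1347. -15079.]
(275, 355) [  0. -17. -20.] [ 11000.   2150. -14678.]
(235, 360) [  0. -32. -23.] [ 11000.   4024. -14286.]
(405, 360) [  0.  31. -23.] [ 11000.  -4131. -14300.]
(221, 370) [  0. -36. -28.] [ 11000.   4509. -13564.]
[[ 0.4547 -0.0746  0.078 ]
 [ 0.5225 -0.096   0.078 ]
 [ 0.4997 -0.1632  0.078 ]
 [ 0.4315 -0.1417  0.078 ]] [ 0.47710163 -0.11888823  0.078     ]
[ 41.58001903   7.23634336 242.23415244]
```

Emit:
jog_arm --moves '[{"slide": [20,4,30],"angular": [0,0,0],"fingers": 1},{"slide": [41,7.5,60],"angular": [0,0,0],"fingers": 1},{"slide": [41,7.5,90],"angular": [0,0,0],"fingers": 1},{"slide": [41,7.5,117],"angular": [0,0,0],"fingers": 1},{"slide": [41,7.5,117],"angular": [0,0,0],"fingers": 1},{"slide": [41,7.5,117],"angular": [0,0,0],"fingers": 1}]'

```text
clock: 2.88
tcp_pos: [0.4752, -0.1163, 0.1245]
orientation: [-0.001, 0.806, 0.592, -0.001]
wrist_force: [0.5, 0.5, 0.6]
finger_gap: -0.0004
grip_force: 0.0
```

```bash
python3 - <<'E'
from h import *
s,T,p,W=wrist("w2"); print(s["tcp_pos"],s["wrist_force"])
for n in ("window_right","lever_right_pad","red_center"):
    for r in tip_of(n,p)[:2]: print(n,round(r["p"],2),np.round(r["point"],1),atz(p,r["point"],Z[n],W).round(4))
q=read_camera("scene"); c=q["color"][130:330,250:500,::-1]
P=np.linalg.inv(np.array(q["world_from_camera"]))
pts=[T[:3,3]+T[:3,:3]@np.array(v)/1e3 for v in [(0,0,11),(0,-35,-26),(0,35,-26)]]
print(cv2.projectPoints(np.array(pts),cv2.Rodrigues(P[:3,:3])[0],P[:3,3],K(q),np.array(q["D"],float))[0].round(1))
cv2.imwrite("pics/s2.png",cv2.resize(c,(750,600),interpolation=2))
E
```

```text
[ 0.47518342 -0.11628729  0.12446735] [0.45381226 0.49216134 0.59633513]
window_right 0.87 [322.2 277.1] [ 0.4762 -0.1152  0.078 ]
window_right 0.48 [323.9 260.4] [ 0.48  -0.106  0.078]
lever_right_pad 0.62 [322.6 257.3] [ 0.4773 -0.1128  0.055 ]
red_center 0.82 [508.3 267.4] [ 0.5814 -0.1487  0.063 ]
[[[372.6 259.7]]

 [[354.  243.5]]

 [[393.7 232. ]]]
```

View pics/w2.png

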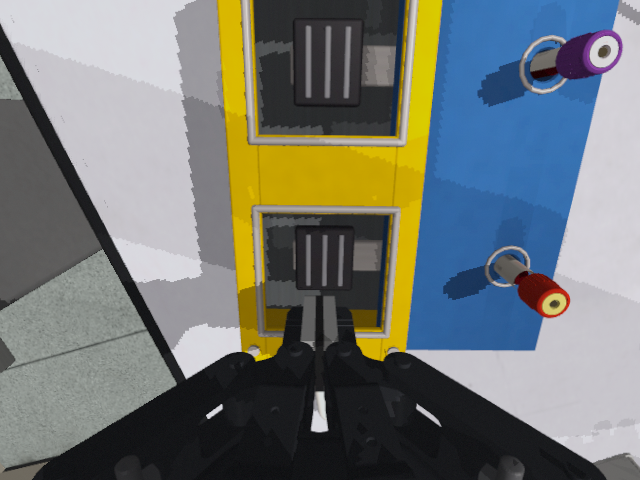

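View pics/s2.png

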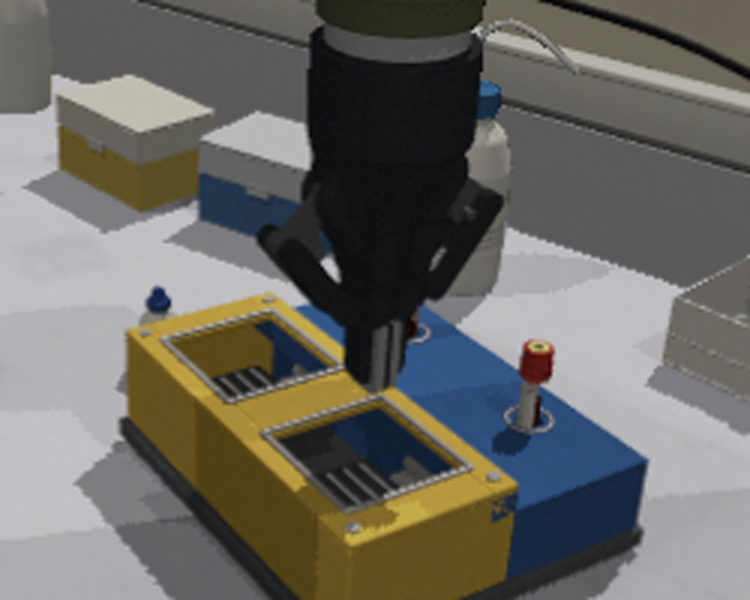

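The tips are centred over the right window, whose rim centre is near (325,271) in the wrist picture. The linkages spread only well above the rim, so I shift 2 mm and go down to just above the paddle.

Emit:
jog_arm --moves '[{"slide": [0,2,10],"angular": [0,0,0],"fingers": 1},{"slide": [0,2,25],"angular": [0,0,0],"fingers": 1},{"slide": [0,2,40],"angular": [0,0,0],"fingers": 1},{"slide": [0,2,52],"angular": [0,0,0],"fingers": 1},{"slide": [0,2,52],"angular": [0,0,0],"fingers": 1},{"slide": [0,2,52],"angular": [0,0,0],"fingers": 1}]'

```text
clock: 3.63
tcp_pos: [0.4781, -0.1166, 0.0729]
orientation: [-0.0, 0.806, 0.592, -0.0]
wrist_force: [0.1, 0.0, -0.7]
finger_gap: -0.0001
grip_force: 0.0
```

Emit:
jog_arm --moves '[{"slide": [0,0,3],"angular": [0,0,0],"fingers": 1},{"slide": [0,0,6],"angular": [0,0,0],"fingers": 1},{"slide": [0,0,9],"angular": [0,0,0],"fingers": 1},{"slide": [0,0,9],"angular": [0,0,0],"fingers": 1},{"slide": [0,0,9],"angular": [0,0,0],"fingers": 1}]'

```text
clock: 4.05
tcp_pos: [0.4789, -0.117, 0.0647]
orientation: [0.001, 0.806, 0.592, 0.0]
wrist_force: [-0.1, -0.1, 1.9]
finger_gap: 0.0002
grip_force: 1.0
```

Emit:
jog_arm --moves '[{"slide": [0,0,2],"angular": [0,0,0],"fingers": 1},{"slide": [0,0,4],"angular": [0,0,0],"fingers": 1},{"slide": [0,0,6],"angular": [0,0,0],"fingers": 1},{"slide": [0,0,6],"angular": [0,0,0],"fingers": 1},{"slide": [0,0,6],"angular": [0,0,0],"fingers": 1}]'

```text
clock: 4.47
tcp_pos: [0.4782, -0.1167, 0.0582]
orientation: [-0.0, 0.806, 0.592, -0.0]
wrist_force: [-1.0, 0.3, 4.2]
finger_gap: -0.0001
grip_force: 2.3
```

Emit:
jog_arm --moves '[{"slide": [0,0,1],"angular": [0,0,0],"fingers": 1},{"slide": [0,0,2],"angular": [0,0,0],"fingers": 1},{"slide": [0,0,3],"angular": [0,0,0],"fingers": 1},{"slide": [0,0,3],"angular": [0,0,0],"fingers": 1},{"slide": [0,0,3],"angular": [0,0,0],"fingers": 1}]'

```text
clock: 4.88
tcp_pos: [0.4781, -0.1167, 0.0553]
orientation: [-0.0, 0.806, 0.592, -0.0]
wrist_force: [-2.3, 0.5, 5.7]
finger_gap: -0.0
grip_force: 3.0
```

Emit:
jog_arm --moves '[{"slide": [0,0,0.5],"angular": [0,0,0],"fingers": 1},{"slide": [0,0,1],"angular": [0,0,0],"fingers": 1},{"slide": [0,0,1],"angular": [0,0,0],"fingers": 1},{"slide": [0,0,1],"angular": [0,0,0],"fingers": 1}]'

```text
clock: 5.22
tcp_pos: [0.4781, -0.1167, 0.0544]
orientation: [-0.0, 0.806, 0.592, -0.0]
wrist_force: [-2.6, 0.8, 5.5]
finger_gap: 0.0002
grip_force: 3.2
```

Emit:
jog_arm --moves '[{"slide": [0,0,0.5],"angular": [0,0,0],"fingers": 1},{"slide": [0,0,1],"angular": [0,0,0],"fingers": 1},{"slide": [0,0,1],"angular": [0,0,0],"fingers": 1},{"slide": [0,0,1],"angular": [0,0,0],"fingers": 1}]'

```text
clock: 5.55
tcp_pos: [0.4782, -0.1167, 0.0535]
orientation: [-0.0, 0.806, 0.592, -0.0]
wrist_force: [-1.8, 0.7, 5.4]
finger_gap: 0.0
grip_force: 3.3
```

Not at the stop yet; I continue in small steps.

Emit:
jog_arm --moves '[{"slide": [0,0,0.5],"angular": [0,0,0],"fingers": 1},{"slide": [0,0,1],"angular": [0,0,0],"fingers": 1},{"slide": [0,0,1],"angular": [0,0,0],"fingers": 1},{"slide": [0,0,1],"angular": [0,0,0],"fingers": 1}]'

```text
clock: 5.88
tcp_pos: [0.4782, -0.1167, 0.0525]
orientation: [-0.0, 0.806, 0.592, -0.0]
wrist_force: [-2.8, 0.4, 6.4]
finger_gap: 0.0001
grip_force: 3.5
```

```bash
python3 - <<'E'
from h import *
s,T,p,W=wrist("w3"); print(s["tcp_pos"],s["wrist_force"])
q=read_camera("scene"); c=q["color"][130:330,250:500,::-1]
cv2.imwrite("pics/s3.png",cv2.resize(c,(750,600),interpolation=2))
E
```

```text
[ 0.47819591 -0.1167233   0.05248691] [-2.82490252  0.39468127  6.44881646]
```

View pics/s3.png

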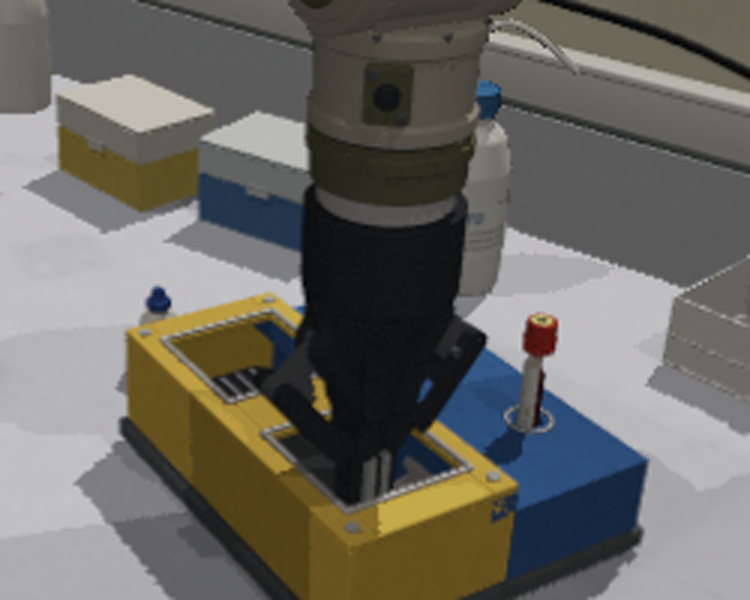

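The red cap has risen from (537,345) to (540,318) in the crop, and the linkages are clear of the rim. I keep going until the force shows the stop.

Emit:
jog_arm --moves '[{"slide": [0,0,0.5],"angular": [0,0,0],"fingers": 1},{"slide": [0,0,1],"angular": [0,0,0],"fingers": 1},{"slide": [0,0,1],"angular": [0,0,0],"fingers": 1},{"slide": [0,0,1],"angular": [0,0,0],"fingers": 1}]'

```text
clock: 6.32
tcp_pos: [0.4783, -0.1168, 0.0522]
orientation: [0.0, 0.806, 0.592, -0.0]
wrist_force: [-4.2, 1.5, 11.9]
finger_gap: 0.0002
grip_force: 6.5
```

Emit:
jog_arm --moves '[{"slide": [0,0,0.4],"angular": [0,0,0],"fingers": 1},{"slide": [0,0,0.7],"angular": [0,0,0],"fingers": 1},{"slide": [0,0,0.7],"angular": [0,0,0],"fingers": 1},{"slide": [0,0,0.7],"angular": [0,0,0],"fingers": 1}]'

```text
clock: 6.65
tcp_pos: [0.4784, -0.1168, 0.0519]
orientation: [0.0, 0.806, 0.592, 0.0]
wrist_force: [-6.1, 2.7, 16.7]
finger_gap: 0.0003
grip_force: 8.8
```

The stop is reached at about 18 N. I let it settle, check that the force holds, and hand in.

Emit:
jog_arm --moves '[{"slide": [0,0,0],"angular": [0,0,0],"fingers": 1},{"slide": [0,0,0],"angular": [0,0,0],"fingers": 1},{"slide": [0,0,0],"angular": [0,0,0],"fingers": 1},{"slide": [0,0,0],"angular": [0,0,0],"fingers": 1},{"slide": [0,0,0],"angular": [0,0,0],"fingers": 1},{"slide": [0,0,0],"angular": [0,0,0],"fingers": 1}]'

```text
clock: 7.15
tcp_pos: [0.4784, -0.1168, 0.052]
orientation: [0.0, 0.806, 0.592, 0.0]
wrist_force: [-6.5, 0.7, 16.7]
finger_gap: -0.0
grip_force: 8.8
```

```bash
python3 - <<'E'
from h import *
s=get_state(); f=np.linalg.norm(s["wrist_force"]); print(s["tcp_pos"],s["wrist_force"])
if 10<f<28: print(hand_in())
E
```

```text
[ 0.47838964 -0.11679957  0.05196362] [-6.46057782  0.66752226 16.70421903]
the job is handed in; nothing more can be done
None
```

The fingertips are holding the right lever, in front of the red-capped tube, against its stop with a steady 18 N or so; the tube is visibly raised and the job is handed in (no verdict was returned).

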